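Fit the filter of a bench dust extractor and hold its cover ready for the screws

ROBOT

A 7-joint arm with a two-finger parallel gripper is mounted at the origin on the work surface. World frame = base frame: x ahead of the robot, y to its left, z up, the work surface at z = 0. Lengths are in m, angles in rad, forces in N, time in s.
With the tool pointing down it reaches from about 0.4 to 0.875 m from the base axis. Payload 19.3 kg.
Tool frame: the origin (TCP) lies at the very end of the fingers, on their centre line; the grasp point (between the pads) lies 19 mm behind it; z points along the fingers, y is the line along which they close (so a half turn about z gives the same grasp; the last joint's range is limited). The gripper opens to 85 mm and grips with 20 to 120 N. Pads are 22 mm wide; open, the fingers measure 114 mm over their backs; the gripper's body (76 mm by 85 mm) begins 54 mm behind the grasp point. The pads swing forward as they close: fully open they stand 13 mm farther back than shut.
Start: joints at [-0.07, 0.521, -0.036, 1.599, 0.021, 1.021, -0.113], TCP at [0.625, -0, 0.231] pointing down, gripper open.
Joint ranges: [-2.91, 2.91], [-0.3, 2.13], [-1.5, 1.42], [0.17, 2.43], [-1.26, 4.41], [0.16, 1.93], [-2.52, 2.52]. Speed limits (rad/s): [1.89, 1.89, 2.39, 2.39, 3.01, 3.01, 3.01].

INTERFACE

Orientations are given as [roll, pitch, yaw] about the fixed x, y, z axes, in that order (R = Rz(yaw) Ry(pitch) Rx(roll)).
In Python, from workcell import monitor, optics, job_done gives the robot as it stands.
- The arm moves only by the shell command python3 -m handwheel 'ROWS' [FORCE]. ROWS is JSON, a list of rows, each an object of numbers: "dx", "dy", "dz": the shift along the tool's x, y, z in cm; "wx", "wy", "wz": the turn, a rotation vector about the tool's x, y, z in rad; "claw": the opening in per cent of the stroke, from 0 (shut) to 100 (fully open). A call has 1 to 8 rows; each row shifts and turns the commanded pose from where the row before left it, along the tool's axes as they then stand; what a row does not reach is not made up. A row lasts 1/8 s, in which the tool goes at most 62.5 mm and 10.7 degrees, less where a joint would pass 70% of its speed; a pose out of reach is approached as far as the arm can. A call with a gripper value outside its range is refused whole. The fingers move at their own pace and stop on an object; FORCE is the grip in N (left out, the last holds). Time passes only in rows, so rows that do not move let the fingers close. It gives the time, the measured TCP pose, the force, the opening and the grip force at its end, in the units of the state.
- monitor.observe(): the state, without advancing time (a new reading comes with each control period).
- optics.grab_frame(name): name is "scene" or "side" or "wrist"; returns a dict with "frame" (400x640x3 uint8, blue, green, red), "fovy" (degrees; the focal length in pixels is half the picture's height over the tangent of half this angle, whatever the lens; pixels are square), "cx", "cy" (the principal point, pixels), "R" (3x3) and "t" (3): a world point X has camera coordinates R X + t. Camera axes: x right, y down, z forward; pixel columns grow to the right and rows downward; lengths in m; the calibration is good to about 2 mm. A picture is of the moment at which its call begins. There is no depth.
- job_done(): hands the job in; it is judged then, once.
Trained networks look in the newest picture that a camera, given by its name, has taken for a name from the list of things; names that differ only in an ending like _2 or _b are one class to them, and where a whole thing is asked for, a point or a joint stands for the part that bears it (a point fixed in the world has none). Each returns a list of dicts, best first, with "p" (0 to 1); they miss things now and then, are a little off and sometimes report something else, mostly with a low value. They report only what shows in the picture. A call takes as long as a camera call. They do not tell look-alikes from the thing itself.
- optics.masks_of(name, camera): "region" (400x640 bool, what is visible of it) and "rect" ([left, top, width, height] in pixels, round what is visible of it).
The state is a dict: "clock": time; "qpos": joint angles; "qd": joint speeds; "joint_efforts": joint torques, N m; "position": TCP position; "tool_rot": TCP orientation; "force": force on the tool from outside, world axes, zero at the start; "moment": the same for the moment, N m; "grip_width": finger opening in m; "finger_force": force on a finger pad.
Only numpy, scipy, OpenCV 4.12 (cv2) and the standard library are available. Lean on these libraries where they do the work, as an engineer would, in place of code of your own. Each camera call takes 0.05 s, during which the arm holds its last target. There are 200 camera calls.

TASK

The new filter cassette in the shoe bench's dust extractor sits cocked: press its raised end down until it snaps under the spring catch and the cassette lies level on its ledge. Then pick up the aluminium cover by its handle and hold it level, hovering about a centimetre above the extractor's top with its four holes lined up over the four threaded holes so that the thumbscrews can be started; the seal is freshly glued, so the cover must not touch the extractor at any time. Finish while still holding it there, and leave everything else on the bench where it is.

Things in the scene. Friction and masses are not known exactly. Their poses are not given: they have to be found in the camera images.
- extractor: Dust extractor, fixed, standing left or right on the bench: blue steel case 250 (x) x 210 (y) x 130 mm high with a flat grey top (the deck) at z = 130 mm. Origin: centre of its underside, on the bench; z up. In the deck's middle is the filter well. A black, freshly glued seal, 1 mm high, runs round the well. A 56 mm hose spigot juts 36 mm from the +x side at mid height.
- well (a point): Centre of the filter well at deck height, at (0, 0, 130) mm in the extractor's frame. The well is 122 (x) x 102 (y) mm and 26 mm deep to the ledge that carries the cassette (ledge at z = 104 mm).
- catch_at (a point): Spring catch halfway along the well's -x wall: a round brass nose (12 mm diameter, axis along y, 20 mm long) jutting 2.7 mm into the well 6.5 mm below the deck. The point is the nose's centre, at (-64.3, 0, 123.5) mm in the extractor's frame. Pushed past, it gives way and rubs along the cassette's end, then snaps out over its top edge.
- cassette: New filter cassette, loose in the well: flat box 120 (x) x 100 (y) x 14 mm, 0.15 kg, yellow frame, off-white pleats, solid strip 28 mm wide at its -x end to press on. Origin: centre of its underside; x, y as the extractor's. At first its -x end rides on the catch, 23 mm high (tilt 0.19 rad). Pushed down there (8 N to start, then 4 N) it ends level on the ledge, top 12 mm below the deck.
- cover: The extractor's cover, lying loose on the bench, handle up: bare aluminium plate 180 (x) x 150 (y) x 4 mm, 0.25 to 0.45 kg, with a round 15 mm hole near each corner. Origin: centre of its underside; z up. It may be fitted either way round (a half turn makes no difference).
- cover_grip (a point): Middle of the cover's black bow handle, on the axis of the plate, 38 mm above the plate's underside. The handle's bar runs along the cover's x: 100 mm long, 14 mm wide (y), 12 mm high, with 28 mm of free height under it; take it across its 14 mm width, from above.
- hole_0 (a point): Centre of the cover's 15 mm hole at its -x, -y corner, on the underside: at (-76, -61, 0) mm in the cover's frame.
- hole_1 (a point): Centre of the cover's 15 mm hole at its +x, -y corner, on the underside: at (+76, -61, 0) mm in the cover's frame.
- hole_2 (a point): Centre of the cover's 15 mm hole at its +x, +y corner, on the underside: at (+76, +61, 0) mm in the cover's frame.
- hole_3 (a point): Centre of the cover's 15 mm hole at its -x, +y corner, on the underside: at (-76, +61, 0) mm in the cover's frame.
- thread_0 (a point): Centre of the 8 mm threaded hole at the deck's -x, -y corner, on the deck: dark, in a brass collar 17 mm across, at (-76, -61, 130) mm in the extractor's frame.
- thread_1 (a point): Centre of the 8 mm threaded hole at the deck's +x, -y corner, on the deck: dark, in a brass collar 17 mm across, at (+76, -61, 130) mm in the extractor's frame.
- thread_2 (a point): Centre of the 8 mm threaded hole at the deck's +x, +y corner, on the deck: dark, in a brass collar 17 mm across, at (+76, +61, 130) mm in the extractor's frame.
- thread_3 (a point): Centre of the 8 mm threaded hole at the deck's -x, +y corner, on the deck: dark, in a brass collar 17 mm across, at (-76, +61, 130) mm in the extractor's frame.
- old_cassette: Spent filter cassette, same size and yellow frame but dirty grey-brown pleats, lying flat on the bench. Leave alone. Origin: centre of its underside.
- screw_tray: Small grey tray 100 x 75 x 20 mm holding four brass thumbscrews. Leave alone. Origin: centre of its underside.
- awl: Awl lying on the bench between extractor and cover: wooden handle 85 mm long, 24 mm thick, steel point 60 mm. Leave alone. Origin: foot of the blade, on the bench; the handle runs to -x, the point to +x.
- polish_tin: Shoe polish tin, 72 mm across, 26 mm high. Leave alone. Origin: centre of its underside.
- glue_can: Glue can, 84 mm across, 120 mm high. Leave alone. Origin: centre of its underside.
- hammer: Cobbler's hammer lying on the bench, wooden handle along its x, 270 mm long in all, 31 mm high. Leave alone. Origin: on the bench under the handle, head towards +x.
- brush: Shoe brush, 160 x 48 x 42 mm, bristles down. Leave alone. Origin: centre of its underside.
- shoe_last: Yellow plastic shoe last, 250 mm long, 76 mm wide, 113 mm high. Leave alone. Origin: centre of its underside, toe to -x.
Not all that is in view belongs to the job. Leave any red look-alike of the cover alone. There is more than one size of the cassette; the one meant has the size given above.

How it is judged:
On the way:
1. the new cassette lies level on its ledge under the spring catch (z of cassette in the frame of extractor between 0.101 and 0.107 m and angle between cassette's own z axis and vertical below 0.035 rad), for 0.3 s.
At the end, for the whole second after the job is handed in: The gripper alone holds the cover, at rest, level within 4 degrees, underside 4 to 18 mm above the deck, each of its four holes within 3.5 mm (from above) of a threaded hole, either way round; the new cassette lies level within 2 degrees, within 3 mm of its ledge height (all of step 1 and ((horizontal distance between hole_0 and thread_0 below 0.0035 m and horizontal distance between hole_1 and thread_1 below 0.0035 m and horizontal distance between hole_2 and thread_2 below 0.0035 m and horizontal distance between hole_3 and thread_3 below 0.0035 m) or (horizontal distance between hole_0 and thread_2 below 0.0035 m and horizontal distance between hole_1 and thread_3 below 0.0035 m and horizontal distance between hole_2 and thread_0 below 0.0035 m and horizontal distance between hole_3 and thread_1 below 0.0035 m)) and z of cover in the frame of extractor between 0.134 and 0.148 m and angle between cover's own z axis and vertical below 0.07 rad and linear speed of cover below 0.02 m/s and angular speed of cover below 0.15 rad/s and contact force between cover and the fingers above 1 N and contact force between cover and extractor below 0.1 N); the arm keeps its last pose, push and grip.
It fails at once if the cover touched the extractor with its freshly glued seal (contact force between cover and extractor above 0.5 N).
It fails at once if something else on the bench was moved (more than 20 mm) (distance of any of old_cassette, screw_tray, awl, polish_tin, glue_can, hammer, brush, shoe_last from where it was at the start of the episode above 0.02 m).
It also fails if it takes over 58 s, if anything falls off the work surface, if the arm or the gripper's body presses on something with over 40 N, if the wrist force passes 120 N, or if a joint passes its speed limit or range.

## Working session

There is one attempt and no reset: what is moved stays moved. The work goes in short steps, Python scripts to look and compute and a shell command to move; the robot and the scene stay as the last step left them, time stands still between calls to the robot, and variables do not carry over. Pictures are saved under pics/ and viewed, at most 10 in all, crops included, and the job is handed in when it is done.

```bash
mkdir -p pics; cat > h.py <<'E'
import numpy as np, cv2
from workcell import monitor, optics, job_done
from scipy.spatial.transform import Rotation as Ro
def cam(n):
    f=optics.grab_frame(n); f['f']=200/np.tan(np.radians(f['fovy'])/2); f['R']=np.array(f['R']);f['t']=np.array(f['t']); f['frame']=np.array(f['frame']); return f
def ray(f,u,v,z):
    d=f['R'].T@np.array([(u-f['cx'])/f['f'],(v-f['cy'])/f['f'],1]); o=-f['R'].T@f['t']
    return o+d*(z-o[2])/d[2]
def proj(f,X):
    c=np.atleast_2d(X)@f['R'].T+f['t']; return c[:,:2]/c[:,2:]*f['f']+[f['cx'],f['cy']]
E
python3 - <<'E'
from h import *
ims=[]
for n in ['scene','side','wrist']:
    f=cam(n); cv2.imwrite(f'pics/{n}0.png',f['frame']); print(n,f['f'],f['cx'],f['cy'],(-f['R'].T@f['t']).round(3))
    for k in ['extractor','cover','cassette','hole_0','thread_0','awl']:
        for m in optics.masks_of(k,n)[:4]: print(k,m['p'],m['rect'])
print(monitor.observe())
E
```

```text
scene 461.9179397334691 325.6297909099532 198.28458951835017 [ 1.342 -0.527  1.369]
extractor 0.9 [350.0, 116.8, 77.0, 86.2]
cover 0.8 [266.9, 202.6, 48.4, 48.2]
cover 0.79 [133.9, 239.8, 67.5, 56.3]
cover 0.34 [216.7, 175.7, 37.6, 30.6]
cassette 0.64 [295.8, 157.6, 26.6, 21.8]
cassette 0.58 [370.0, 134.0, 31.9, 30.7]
hole_0 0.85 [269.1, 204.5, 43.0, 44.0]
hole_0 0.66 [134.1, 235.0, 65.7, 59.2]
thread_0 0.93 [350.3, 119.1, 76.1, 84.1]
thread_0 0.58 [437.7, 138.1, 27.7, 37.9]
thread_0 0.24 [205.7, 226.6, 43.4, 60.7]
awl 0.44 [323.0, 181.7, 13.4, 15.0]
side 500.44122021789065 319.6340332474565 200.49463479065435 [ 0.432 -1.259  1.075]
extractor 0.64 [258.6, 130.5, 86.0, 64.3]
extractor 0.43 [279.7, 231.8, 76.2, 54.2]
cover 0.97 [259.6, 345.7, 95.1, 53.6]
cover 0.7 [279.2, 231.7, 72.5, 51.5]
cover 0.39 [259.6, 129.2, 86.3, 65.7]
cassette 0.93 [240.7, 209.2, 24.5, 21.1]
cassette 0.67 [279.9, 136.7, 34.8, 16.9]
hole_0 0.84 [256.0, 347.3, 94.7, 51.5]
hole_0 0.78 [281.7, 230.6, 71.9, 50.0]
hole_0 0.55 [230.3, 159.3, 25.1, 11.4]
thread_0 0.82 [254.0, 130.6, 89.4, 62.0]
awl 0.52 [283.4, 212.4
[... 375 characters left out ...]
1.05, 'qpos': array([-0.07019118,  0.52137872, -0.03630828,  1.59950519,  0.02121164,
        1.02109899, -0.11283578]), 'qd': array([ 0.00097963, -0.00128911,  0.00156617, -0.00181454,  0.00130469,
        0.00051188, -0.00056732]), 'joint_efforts': array([-8.53596266e-04, -9.26851201e+01,  1.97797582e+00, -3.70251274e+01,
        1.80837675e-02,  2.23222502e-03, -4.11640633e-05]), 'position': array([ 6.24991292e-01, -2.85596115e-05,  2.31302100e-01]), 'tool_rot': array([-3.14158789e+00,  5.64024490e-06,  1.57072216e+00]), 'force': array([ 0.49066741, -0.63818911, -0.62449411]), 'moment': array([ 0.03385055,  0.01122678, -0.01752742]), 'finger_force': 0.0, 'grip_width': 0.08535643694111922}
```

View pics/scene0.png

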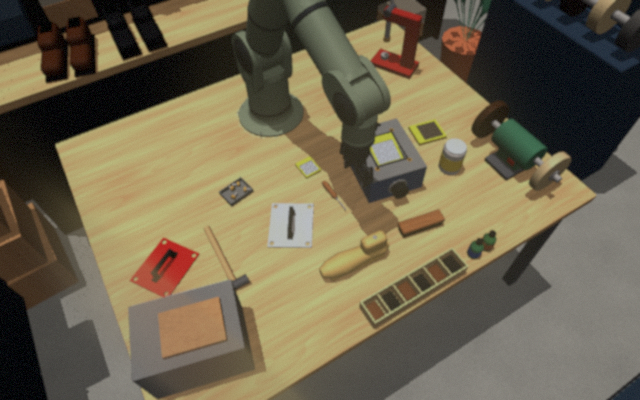

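View pics/side0.png

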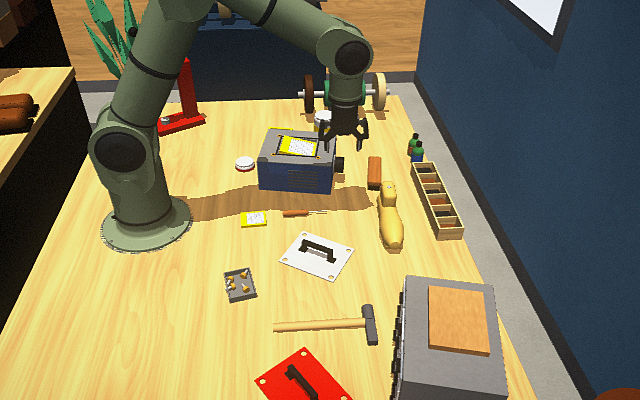

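The scene view shows the extractor at about (390,160), with its spigot at (400,187) pointing to world +x. There are two cover candidates: silver at (291,226) and red at (165,267). The silver one is bare aluminium as described, and the red one is the look-alike. There are three cassette candidates. The one in the well at (386,149) is the one meant. The one at (308,168) is a small look-alike, and the one at (428,131) is the spent cassette. Side view: extractor deck at (297,146), silver cover at (316,256).

```bash
python3 - <<'E'
from h import *
f=cam('side'); s=cam('scene'); w=cam('wrist')
print('deck side',ray(f,297,146,.13).round(3),'deck scene',ray(s,386,149,.13).round(3))
print('cover',ray(f,317,256,.004).round(3),ray(s,291,226,.004).round(3))
print(w['R'].round(3))
def enl(i,x,y,r): return cv2.resize(i['frame'][y-r:y+r,x-r:x+r],(400,400),interpolation=cv2.INTER_CUBIC)
o=np.hstack([enl(f,298,150,55),enl(f,317,256,45)])
cv2.imwrite('pics/crop1.png',o); cv2.imwrite('pics/w1.png',w['frame'])
E
```

```text
deck side [0.499 0.211 0.13 ] deck scene [0.505 0.216 0.13 ]
cover [ 0.533 -0.203  0.004] [ 0.539 -0.198  0.004]
[[ 1.     0.     0.   ]
 [ 0.    -0.959  0.284]
 [ 0.    -0.284 -0.959]]
```

View pics/crop1.png

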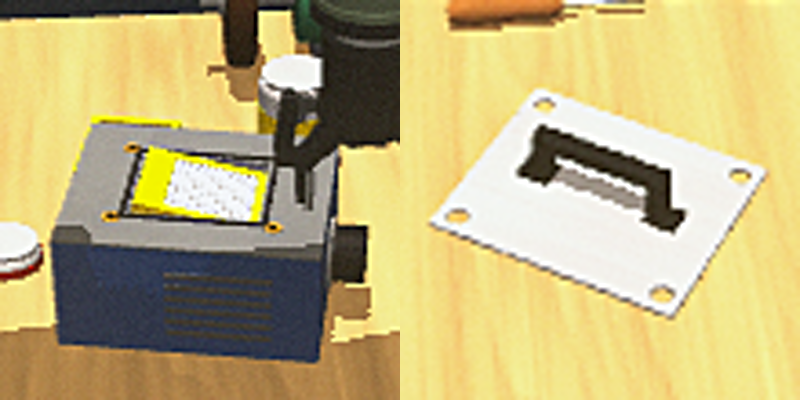

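The crop confirms both. The left half shows the cassette in the well with its wide yellow strip at -x (raised). The right half shows the bare aluminium cover with its black handle. Next I bring the wrist camera over the deck.

```bash
python3 -m handwheel '[{"dx":4,"dy":-4,"dz":-3,"claw":0},{"dx":4,"dy":-4,"dz":-3,"claw":0},{"dx":4,"dy":-4,"dz":-3,"claw":0},{"claw":0},{"claw":0}]'
python3 - <<'E'
from h import *
w=cam('wrist'); print((-w['R'].T@w['t']).round(3)); cv2.imwrite('pics/w2.png',w['frame'])
np.savez('w2.npz',**w)
E
```

```text
[0.626 0.071 0.374]schema error: expected keys dx, dy, dz, wx, wy, wz, claw
```

View pics/w2.png

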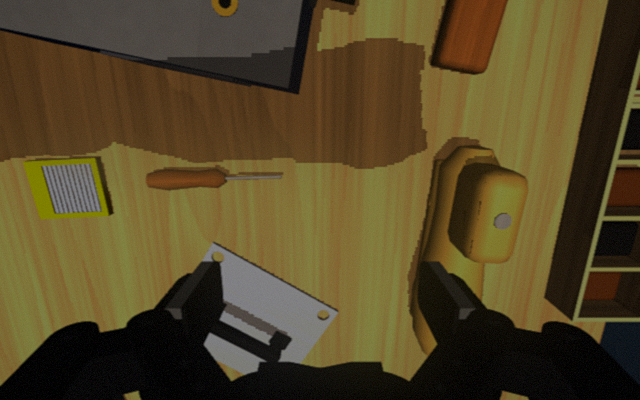

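The move was refused because every key has to be given. The picture is from the start pose: cover at (260,300), a deck collar at (225,5), awl at (215,178).

```bash
python3 -m handwheel '[{"dx":4,"dy":-4,"dz":-3,"wx":0,"wy":0,"wz":0,"claw":0},{"dx":4,"dy":-4,"dz":-3,"wx":0,"wy":0,"wz":0,"claw":0},{"dx":4,"dy":-4,"dz":-3,"wx":0,"wy":0,"wz":0,"claw":0},{"dx":0,"dy":0,"dz":0,"wx":0,"wy":0,"wz":0,"claw":0},{"dx":0,"dy":0,"dz":0,"wx":0,"wy":0,"wz":0,"claw":0}]'
python3 - <<'E'
from h import *
w=cam('wrist'); print((-w['R'].T@w['t']).round(3)); cv2.imwrite('pics/w3.png',w['frame'])
np.savez('w3.npz',**w)
E
```

```text
clock: 1.88
position: [0.5081, 0.1168, 0.3192]
tool_rot: [3.141, 0.0, 1.571]
force: [0.4, 0.4, 0.5]
grip_width: -0.0002
finger_force: 0.0
[0.509 0.188 0.462]
```

View pics/w3.png

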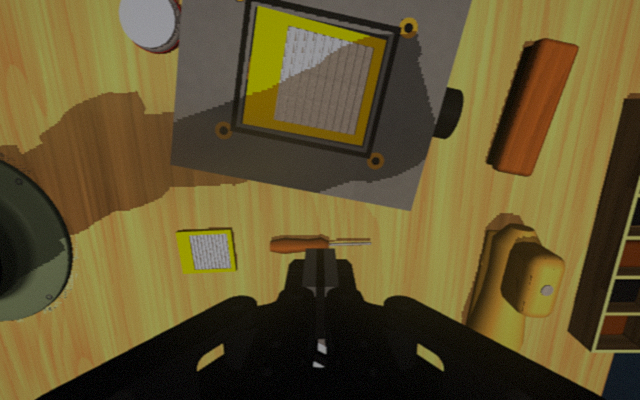

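Collars: thread_0 at (224,130), thread_1 at (376,160) and thread_2 at (408,27). The cassette's solid strip is at the left (-x) end, around (260,80). I'll fit the extractor pose from the collars.

```bash
cat >> h.py <<'E'
def blob(f,u,v,r=13,hsv=((8,110,60),(28,255,255))):
    u,v=int(u),int(v); y0,x0=max(v-r,0),max(u-r,0); c=cv2.cvtColor(f['frame'][y0:v+r,x0:u+r],cv2.COLOR_BGR2HSV)
    m=cv2.inRange(c,*map(np.array,hsv)); pts=cv2.findNonZero(m)
    if pts is None: return None
    (a,b),rad=cv2.minEnclosingCircle(pts); return a+x0,b+y0,rad,len(pts)
def fit2(L,P):
    L,P=np.array(L)[:,:2],np.array(P)[:,:2]; l0,p0=L.mean(0),P.mean(0); A,B=L-l0,P-p0
    th=np.arctan2((A[:,0]*B[:,1]-A[:,1]*B[:,0]).sum(),(A*B).sum()); c,s=np.cos(th),np.sin(th); R=np.array([[c,-s],[s,c]])
    t=p0-R@l0; return t,th,R,((L@R.T+t-P)*1e3)
E
python3 - <<'E'
from h import *
w=np.load('w3.npz'); w={k:w[k] for k in w}
L=[(-.076,-.061),(.076,-.061),(.076,.061)];P=[]
for u,v in [(224,130),(376,160),(408,27)]:
    b=blob(w,u,v); print(np.round(b,1)); P.append(ray(w,b[0],b[1],.13))
t,th,R,e=fit2(L,P); print('well',t.round(4),'yaw',th.round(4),e.round(1))
print('press',t+R@[-.048,0])
E
```

```text
[223.5 130.    9.7 207. ]
[375.  160.7   9.1 193. ]
[408.   27.5  10.7 266. ]
well [0.5016 0.2116] yaw -0.1973 [[-0.1 -0. ]
 [ 0.1  0.1]
 [ 0.  -0.1]]
press [0.45451484 0.22100626]
```

```bash
python3 -m handwheel '[{"dx":0,"dy":0,"dz":1.2,"wx":0,"wy":0,"wz":-0.172,"claw":0},{"dx":0,"dy":0,"dz":1.2,"wx":0,"wy":0,"wz":-0.172,"claw":0},{"dx":0,"dy":0,"dz":1.2,"wx":0,"wy":0,"wz":-0.172,"claw":0},{"dx":0,"dy":0,"dz":1.2,"wx":0,"wy":0,"wz":-0.172,"claw":0},{"dx":0,"dy":0,"dz":1.2,"wx":0,"wy":0,"wz":-0.172,"claw":0},{"dx":0,"dy":0,"dz":1.2,"wx":0,"wy":0,"wz":-0.172,"claw":0},{"dx":0,"dy":0,"dz":1.2,"wx":0,"wy":0,"wz":-0.172,"claw":0},{"dx":0,"dy":0,"dz":1.2,"wx":0,"wy":0,"wz":-0.172,"claw":0}]'
cat > go.py <<'E'
# print tool-frame shift (cm) and turn to a target x y z yaw
import sys; from h import *
x,y,z,yaw=map(float,sys.argv[1:5]); s=monitor.observe(); R=Ro.from_euler('xyz',s['tool_rot'])
T=Ro.from_euler('xyz',[np.pi,0,yaw])
print('shift cm',(R.inv().apply(np.array([x,y,z])-s['position'])*100).round(2),'turn',(R.inv()*T).as_rotvec().round(4),s['position'].round(4),s['tool_rot'].round(4),'q',s['qpos'].round(2),s['force'].round(1))
E
python3 go.py 0.4584 0.2202 0.16 2.944
```

```text
clock: 2.92
position: [0.5082, 0.116, 0.2218]
tool_rot: [-3.141, -0.001, 2.951]
force: [0.5, 0.3, -0.4]
grip_width: -0.0003
finger_force: 0.0
shift cm [6.86 9.29 6.18] turn [-0.0005 -0.0014  0.0066] [0.5082 0.116  0.2218] [-3.1411e+00 -1.4000e-03  2.9506e+00] q [-0.08  0.38 -0.33  1.87  0.15  0.91  0.89] [ 0.5  0.3 -0.4]
```

```bash
python3 -m handwheel '[{"dx":2.3,"dy":3.1,"dz":0,"wx":0,"wy":0,"wz":0.007,"claw":0},{"dx":2.3,"dy":3.1,"dz":1,"wx":0,"wy":0,"wz":0,"claw":0},{"dx":2.3,"dy":3.1,"dz":2,"wx":0,"wy":0,"wz":0,"claw":0},{"dx":0,"dy":0,"dz":3.2,"wx":0,"wy":0,"wz":0,"claw":0},{"dx":0,"dy":0,"dz":0,"wx":0,"wy":0,"wz":0,"claw":0}]'; python3 go.py 0.4584 0.2202 0.117 2.944
```

```text
clock: 3.55
position: [0.458, 0.2207, 0.159]
tool_rot: [-3.139, -0.004, 2.939]
force: [0.2, 0.1, 1.0]
grip_width: 0.0001
finger_force: 0.0
shift cm [-0.07 -0.03  4.2 ] turn [-0.0029 -0.0037 -0.005 ] [0.458  0.2207 0.159 ] [-3.1387 -0.0037  2.939 ] q [-0.3   0.46 -0.35  1.96  0.22  0.77  0.6 ] [0.2 0.1 1. ]
```

```bash
python3 -m handwheel '[{"dx":0,"dy":0,"dz":1.6,"wx":0,"wy":0,"wz":-0.005,"claw":0},{"dx":0,"dy":0,"dz":0.5,"wx":0,"wy":0,"wz":0,"claw":0},{"dx":0,"dy":0,"dz":0.5,"wx":0,"wy":0,"wz":0,"claw":0},{"dx":0,"dy":0,"dz":0.5,"wx":0,"wy":0,"wz":0,"claw":0},{"dx":0,"dy":0,"dz":0.4,"wx":0,"wy":0,"wz":0,"claw":0},{"dx":0,"dy":0,"dz":0.4,"wx":0,"wy":0,"wz":0,"claw":0},{"dx":0,"dy":0,"dz":0,"wx":0,"wy":0,"wz":0,"claw":0}]'
```

```text
clock: 4.42
position: [0.4588, 0.2218, 0.1222]
tool_rot: [3.142, 0.0, 2.944]
force: [0.0, -0.1, -0.5]
grip_width: -0.0004
finger_force: 0.0
```

```bash
python3 -m handwheel '[{"dx":0,"dy":0,"dz":0.3,"wx":0,"wy":0,"wz":0,"claw":0},{"dx":0,"dy":0,"dz":0.2,"wx":0,"wy":0,"wz":0,"claw":0},{"dx":0,"dy":0,"dz":0.2,"wx":0,"wy":0,"wz":0,"claw":0},{"dx":0,"dy":0,"dz":0,"wx":0,"wy":0,"wz":0,"claw":0}]'
```

```text
clock: 4.92
position: [0.459, 0.222, 0.1178]
tool_rot: [3.141, 0.002, 2.944]
force: [-18.1, -9.6, 65.8]
grip_width: -0.0003
finger_force: 32.9
```

It bottomed firmly at z = 0.118, which is the seated top height. I'll lift off and check.

```bash
python3 -m handwheel '[{"dx":0,"dy":0,"dz":-1,"wx":0,"wy":0,"wz":0,"claw":0},{"dx":0,"dy":0,"dz":-4,"wx":0,"wy":0,"wz":0,"claw":0},{"dx":0,"dy":0,"dz":-5,"wx":0,"wy":0,"wz":0,"claw":0},{"dx":0,"dy":0,"dz":-5,"wx":0,"wy":0,"wz":0,"claw":0},{"dx":0,"dy":0,"dz":-5,"wx":0,"wy":0,"wz":0,"claw":100},{"dx":0,"dy":0,"dz":0,"wx":0,"wy":0,"wz":0,"claw":100}]'
python3 - <<'E'
from h import *
w=cam('wrist'); f=cam('side'); np.savez('w4.npz',**w)
c,s=np.cos(-.1973),np.sin(-.1973); R=np.array([[c,-s],[s,c]])
g=lambda X:np.r_[[.5016,.2116]+R@X[:2],X[2]]
A=np.array([g(np.array(p)) for p in [(-.06,-.05,.118),(.06,-.05,.118),(.06,.05,.118),(-.06,.05,.118)]])
for T in [(-.076,-.061,.13),(.076,-.061,.13),(.076,.061,.13),(-.076,.061,.13)]:
    p=proj(w,g(np.array(T)))[0]; b=blob(w,*p); print(p.round(1),b and np.round(b,1))
o=[]
for i,r in [(w,110),(f,40)]:
    q=proj(i,A); im=cv2.resize(i['frame'],None,fx=4,fy=4,interpolation=cv2.INTER_CUBIC); cv2.polylines(im,[(q*4).astype(int)],True,(0,0,255),1)
    m=(q.mean(0)*4).astype(int); k=r*4; im=im[max(m[1]-k,0):m[1]+k,max(m[0]-k,0):m[0]+k]; o.append(cv2.resize(im,(400,400)))
cv2.imwrite('pics/chk4.png',np.hstack(o))
E
python3 go.py 0.58 -0.2 0.3 2.6
```

```text
clock: 5.68
position: [0.4599, 0.2226, 0.3185]
tool_rot: [3.138, 0.005, 2.944]
force: [0.3, -0.5, -0.6]
grip_width: 0.0357
finger_force: 0.0
[255.3 146.7] [255.2 146.6   9.2 204. ]
[262.8 284. ] None
[372.1 283.9] None
[379.1 146.7] [379.  146.5   9.1 198. ]
shift cm [-20.15 -38.99   1.52] turn [2.000e-04 5.000e-04 3.445e-01] [0.4587 0.2218 0.3152] [3.1415e+00 6.0000e-04 2.9445e+00] q [-0.25  0.27 -0.39  1.78  0.11  1.12  0.69] [ 0.9 -1.1 -1. ]
```

View pics/chk4.png

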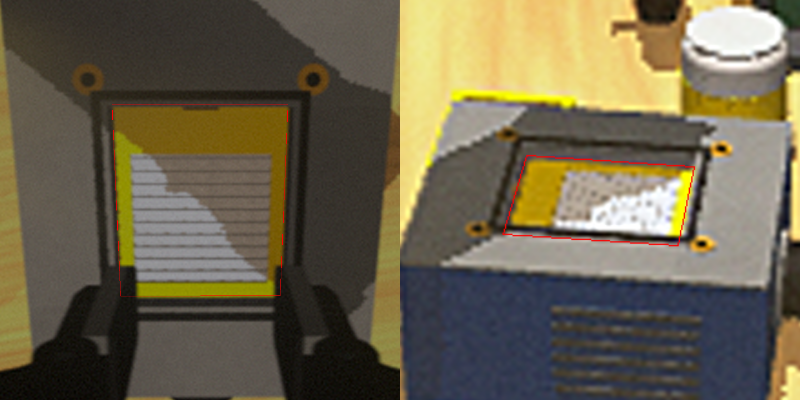

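The wrist crop shows the cassette's top edges on the predicted seated outline, with the catch nose over its end. It is level and seated. Now to the cover.

```bash
python3 -m handwheel '[{"dx":-2.2,"dy":-4.5,"dz":0.5,"wx":0,"wy":0,"wz":0,"claw":100},{"dx":-2.2,"dy":-4.5,"dz":0.5,"wx":0,"wy":0,"wz":0,"claw":100},{"dx":-2.2,"dy":-4.5,"dz":0.5,"wx":0,"wy":0,"wz":0,"claw":100},{"dx":-2.2,"dy":-4.5,"dz":0.5,"wx":0,"wy":0,"wz":0,"claw":100},{"dx":-2.2,"dy":-4.5,"dz":0.5,"wx":0,"wy":0,"wz":0,"claw":100},{"dx":-2.2,"dy":-4.5,"dz":0.5,"wx":0,"wy":0,"wz":0,"claw":100},{"dx":-2.2,"dy":-4.5,"dz":0.5,"wx":0,"wy":0,"wz":0.1,"claw":100},{"dx":-2.2,"dy":-4.5,"dz":0.5,"wx":0,"wy":0,"wz":0.1,"claw":100}]'; python3 go.py 0.575 -0.221 0.27 2.64
```

```text
clock: 6.78
position: [0.5557, -0.1681, 0.2735]
tool_rot: [-3.141, -0.002, 2.742]
force: [-0.3, 0.6, 0.4]
grip_width: 0.0857
finger_force: 0.0
shift cm [-3.84 -4.13  0.34] turn [-0.0005 -0.002   0.1018] [ 0.5557 -0.1681  0.2735] [-3.1412e+00 -2.1000e-03  2.7418e+00] q [ 0.3   0.41 -0.15  1.66  0.07  1.07  1.3 ] [-0.3  0.6  0.4]
```

```bash
python3 -m handwheel '[{"dx":-1.9,"dy":-2.1,"dz":0.2,"wx":0,"wy":0,"wz":0.05,"claw":100},{"dx":-1.9,"dy":-2.1,"dz":0.1,"wx":0,"wy":0,"wz":0.05,"claw":100},{"dx":0,"dy":0,"dz":0,"wx":0,"wy":0,"wz":0,"claw":100}]'
python3 - <<'E'
from h import *
w=cam('wrist'); np.savez('w5.npz',**w); cv2.imwrite('pics/w5.png',w['frame'])
E
```

```text
clock: 7.15
position: [0.5728, -0.2223, 0.2702]
tool_rot: [-3.14, -0.002, 2.642]
force: [0.2, 1.4, -0.5]
grip_width: 0.0853
finger_force: 0.0
```

View pics/w5.png

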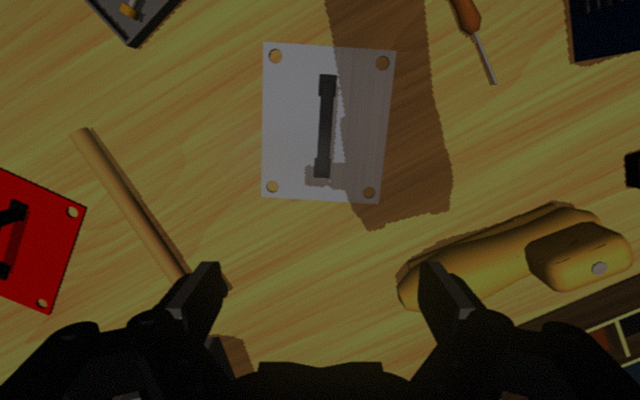

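The aluminium cover's holes are at (276,56), (383,63), (369,192) and (272,187), with the bar from (328,78) to (322,175). The hammer at (180,270) and the shoe last at (420,285) lie to the sides.

```bash
python3 - <<'E'
from h import *
w=np.load('w5.npz'); w={k:w[k] for k in w}
# image up = tool +x (~ -world x) -> (276,56) is world -x; assign cover x = world +x-ish
L=[];P=[]
for (u,v),l in zip([(276,56),(383,63),(369,192),(272,187)],[(-.076,-.061),(-.076,.061),(.076,.061),(.076,-.061)]):
    c=cv2.cvtColor(w['frame'][v-9:v+10,u-9:u+10],cv2.COLOR_BGR2HSV)[:,:,1]
    _,m=cv2.threshold(c,0,255,cv2.THRESH_OTSU); M=cv2.moments(m,True)
    a,b=M['m10']/M['m00']+u-9,M['m01']/M['m00']+v-9
    print(round(a,1),round(b,1),M['m00']); L.append(l); P.append(ray(w,a,b,.003))
t,th,R,e=fit2(L,P); print('cover',t.round(4),th.round(4),'tool yaw',(th+np.pi).round(4)); print(e.round(1))
for z in (.044,):
  for s in(-.05,.05): print('bar end px',proj(w,np.r_[t+R@[s,0],z]).round(1))
E
python3 go.py 0.536 -0.2 0.1 2.64
```

```text
275.1 55.7 140.0
381.9 63.0 139.0
368.2 191.9 97.0
272.0 186.0 102.0
cover [ 0.5327 -0.1953] -0.5623 tool yaw 2.5793
[[-0.2 -0.1]
 [-0.1  0.2]
 [ 0.2 -0. ]
 [ 0.  -0.1]]
bar end px [[327.8  80.7]]
bar end px [[321.6 175.2]]
shift cm [ 4.19  0.07 17.06] turn [-0.0006 -0.0024  0.004 ] [ 0.5729 -0.2207  0.2705] [-3.141e+00 -2.400e-03  2.644e+00] q [ 0.35  0.47 -0.11  1.58  0.05  1.1   1.3 ] [0.4 1.4 0.3]
```

```bash
python3 go.py 0.5327 -0.1953 0.1 2.5793; python3 -m handwheel '[{"dx":2.4,"dy":0.15,"dz":4,"wx":0,"wy":0,"wz":0.065,"claw":100},{"dx":2.4,"dy":0.15,"dz":4,"wx":0,"wy":0,"wz":0,"claw":100},{"dx":0,"dy":0,"dz":5,"wx":0,"wy":0,"wz":0,"claw":100},{"dx":0,"dy":0,"dz":4,"wx":0,"wy":0,"wz":0,"claw":100},{"dx":0,"dy":0,"dz":0,"wx":0,"wy":0,"wz":0,"claw":100}]'; python3 go.py 0.5327 -0.1953 0.019 2.5793
```

```text
shift cm [ 4.7   0.33 17.06] turn [-0.0007 -0.0024  0.0647] [ 0.5729 -0.2207  0.2705] [-3.141e+00 -2.400e-03  2.644e+00] q [ 0.35  0.47 -0.11  1.58  0.05  1.1   1.3 ] [0.4 1.4 0.3]
clock: 7.82
position: [0.5317, -0.1921, 0.0998]
tool_rot: [-3.14, -0.005, 2.581]
force: [-0.2, -0.5, 0.5]
grip_width: 0.0854
finger_force: 0.0
shift cm [-0.3  -0.21  8.08] turn [-0.0012 -0.0053  0.0022] [ 0.5317 -0.1921  0.0998] [-3.1404 -0.0053  2.5815] q [ 0.31  0.6  -0.1   1.86  0.08  0.69  1.18] [-0.2 -0.5  0.5]
```

```bash
python3 -m handwheel '[{"dx":-0.3,"dy":-0.2,"dz":3,"wx":0,"wy":-0.003,"wz":0,"claw":100},{"dx":0,"dy":0,"dz":3,"wx":0,"wy":0,"wz":0,"claw":100},{"dx":0,"dy":0,"dz":1.8,"wx":0,"wy":0,"wz":0,"claw":100},{"dx":0,"dy":0,"dz":0,"wx":0,"wy":0,"wz":0,"claw":100},{"dx":0,"dy":0,"dz":0,"wx":0,"wy":0,"wz":0,"claw":100}]'; python3 go.py 0.5327 -0.1953 0.019 2.5793
```

```text
clock: 8.45
position: [0.5358, -0.1971, 0.0254]
tool_rot: [3.141, 0.004, 2.58]
force: [-0.2, -1.0, -0.6]
grip_width: 0.0852
finger_force: 0.0
shift cm [ 0.36 -0.02  0.64] turn [0.0004 0.0043 0.0006] [ 0.5358 -0.1971  0.0254] [3.1412 0.0043 2.5799] q [ 0.3   0.73 -0.08  1.88  0.11  0.54  1.16] [-0.2 -1.  -0.6]
```

```bash
python3 -m handwheel '[{"dx":0.35,"dy":0,"dz":0.6,"wx":0,"wy":0.004,"wz":0,"claw":100},{"dx":0,"dy":0,"dz":0,"wx":0,"wy":0,"wz":0,"claw":0},{"dx":0,"dy":0,"dz":0,"wx":0,"wy":0,"wz":0,"claw":0},{"dx":0,"dy":0,"dz":0,"wx":0,"wy":0,"wz":0,"claw":0},{"dx":0,"dy":0,"dz":0,"wx":0,"wy":0,"wz":0,"claw":0},{"dx":0,"dy":0,"dz":0,"wx":0,"wy":0,"wz":0,"claw":0}]' 90; python3 go.py 0.5327 -0.1953 0.3 2.5793
```

```text
clock: 9.2
position: [0.5323, -0.1951, 0.0184]
tool_rot: [3.142, -0.001, 2.58]
force: [-1.4, -0.0, 5.2]
grip_width: 0.0123
finger_force: 88.3
shift cm [-2.000e-02  1.000e-02 -2.816e+01] turn [ 0.     -0.0008  0.0004] [ 0.5323 -0.1951  0.0184] [ 3.1416e+00 -8.0000e-04  2.5797e+00] q [ 0.3   0.74 -0.08  1.88  0.11  0.53  1.16] [-1.4 -0.   5.2]
```

```bash
python3 -m handwheel '[{"dx":0,"dy":0,"dz":-1,"wx":0,"wy":0,"wz":0,"claw":0},{"dx":0,"dy":0,"dz":-3,"wx":0,"wy":0,"wz":0,"claw":0},{"dx":0,"dy":0,"dz":-4,"wx":0,"wy":0,"wz":0,"claw":0},{"dx":0,"dy":0,"dz":-4,"wx":0,"wy":0,"wz":0,"claw":0},{"dx":0,"dy":0,"dz":-4,"wx":0,"wy":0,"wz":0,"claw":0},{"dx":0,"dy":0,"dz":-4,"wx":0,"wy":0,"wz":0,"claw":0},{"dx":0,"dy":0,"dz":-4,"wx":0,"wy":0,"wz":0,"claw":0},{"dx":0,"dy":0,"dz":-2,"wx":0,"wy":0,"wz":0,"claw":0}]'; python3 go.py 0.5016 0.2116 0.27 2.944
```

```text
clock: 10.2
position: [0.5326, -0.1953, 0.2808]
tool_rot: [3.141, 0.001, 2.58]
force: [-0.9, 0.2, -3.2]
grip_width: 0.012
finger_force: 88.1
shift cm [24.3  32.79  1.07] turn [ 0.0004  0.0014 -0.3643] [ 0.5326 -0.1953  0.2808] [3.1409e+00 1.3000e-03 2.5797e+00] q [ 0.33  0.38 -0.11  1.69  0.04  1.07  1.21] [-0.9  0.2 -3.2]
```

```bash
python3 -m handwheel '[{"dx":1.5,"dy":2,"dz":0,"wx":0,"wy":0,"wz":0,"claw":0},{"dx":3,"dy":4,"dz":0,"wx":0,"wy":0,"wz":0,"claw":0},{"dx":3.5,"dy":4.7,"dz":0,"wx":0,"wy":0,"wz":0,"claw":0},{"dx":3.5,"dy":4.7,"dz":0,"wx":0,"wy":0,"wz":0,"claw":0},{"dx":3.5,"dy":4.7,"dz":0,"wx":0,"wy":0,"wz":0,"claw":0},{"dx":3.5,"dy":4.7,"dz":0,"wx":0,"wy":0,"wz":0,"claw":0},{"dx":3,"dy":4,"dz":0,"wx":0,"wy":0,"wz":-0.1,"claw":0},{"dx":1.5,"dy":2,"dz":0,"wx":0,"wy":0,"wz":-0.1,"claw":0}]'; python3 go.py 0.5016 0.2116 0.22 2.944
```

```text
clock: 11.2
position: [0.4984, 0.1904, 0.2788]
tool_rot: [3.141, -0.001, 2.786]
force: [0.6, -0.6, -2.9]
grip_width: 0.0123
finger_force: 88.1
shift cm [0.43 2.1  5.88] turn [ 0.0008 -0.0011 -0.158 ] [0.4984 0.1904 0.2788] [ 3.1409e+00 -1.2000e-03  2.7860e+00] q [-0.24  0.34 -0.31  1.77  0.12  1.05  0.63] [ 0.6 -0.6 -2.9]
```

```bash
python3 -m handwheel '[{"dx":0.4,"dy":1.1,"dz":1,"wx":0,"wy":0,"wz":-0.08,"claw":0},{"dx":0,"dy":1,"dz":2,"wx":0,"wy":0,"wz":-0.078,"claw":0},{"dx":0,"dy":0,"dz":2,"wx":0,"wy":0,"wz":0,"claw":0},{"dx":0,"dy":0,"dz":0,"wx":0,"wy":0,"wz":0,"claw":0},{"dx":0,"dy":0,"dz":0,"wx":0,"wy":0,"wz":0,"claw":0}]'; python3 go.py 0.5016 0.2116 0.1585 2.944
python3 - <<'E'
from h import *
s=cam('side'); c=cam('scene'); w=cam('wrist'); 
for n,i in zip('scw',(s,c,w)): np.savez(f'v6{n}.npz',**i)
o=[]
for i in (s,c,w):
    q=proj(i,[.5,.21,.18])[0].astype(int); r=60 if i is not w else 200
    y,x=max(q[1]-r,0),max(q[0]-r,0); o.append(cv2.resize(i['frame'][y:y+2*r,x:x+2*r],(400 if i is w else 400,400))); print(x,y,r)
cv2.imwrite('pics/v6.png',np.hstack([o[0],o[2]])); cv2.imwrite('pics/v6c.png',o[1])
E
```

```text
clock: 11.82
position: [0.5025, 0.2089, 0.2293]
tool_rot: [3.141, -0.0, 2.937]
force: [0.4, 0.5, -2.6]
grip_width: 0.0123
finger_force: 88.1
shift cm [0.14 0.24 7.08] turn [ 0.0007 -0.0002 -0.0066] [0.5025 0.2089 0.2293] [ 3.1409e+00 -2.0000e-04  2.9374e+00] q [-0.25  0.41 -0.34  1.8   0.16  0.95  0.71] [ 0.4  0.5 -2.6]
237 73 60
325 79 60
121 23 200
```

View pics/v6.png

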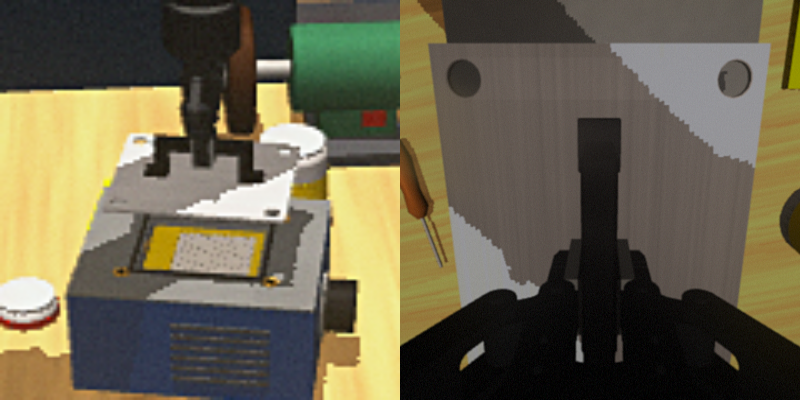

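The side view (left) shows the cover held level above the deck. The wrist view (right) shows its two near holes at full-frame (185,101) and (456,101). I'll measure the cover in the hand from these.

```bash
python3 - <<'E'
from h import *
w=np.load('v6w.npz'); w={k:w[k] for k in w}
s=monitor.observe(); R=Ro.from_euler('xyz',s['tool_rot']); p=s['position']
print(p.round(4))
P=[]
g=cv2.cvtColor(w['frame'],cv2.COLOR_BGR2GRAY)
for (u,v),l in zip([(185,101),(456,101)],[(.076,-.061),(.076,.061)]):
    for dz in(.0155,):
        e=proj(w,p+R.apply([l[0],l[1],dz]))[0]
    win=cv2.medianBlur(g[v-26:v+27,u-26:u+27],3)
    c=cv2.HoughCircles(cv2.resize(win,None,fx=4,fy=4,interpolation=cv2.INTER_CUBIC),cv2.HOUGH_GRADIENT,1,200,param1=60,param2=10,minRadius=50,maxRadius=90)[0][0]/4
    q=ray(w,u-26+c[0],v-26+c[1],p[2]-.0145); P.append(q)
    print('expected',e.round(1),'seen',u-26+c[0],v-26+c[1],c[2],'tool',R.inv().apply(q-p).round(4))
print('sep',np.linalg.norm(P[0]-P[1]))
E
```

```text
[0.5025 0.2089 0.2292]
expected [185.8  95.6] seen 182.125 98.625 19.375 tool [ 0.0747 -0.0624  0.0144]
expected [456.2  95.8] seen 455.375 98.375 16.925 tool [0.0749 0.0604 0.0145]
sep 0.12280708176255832
```

The cover sits within about 1 mm of nominal in the hand. Now a staged descent.

```bash
python3 -m handwheel '[{"dx":0.2,"dy":0.25,"dz":1.5,"wx":0,"wy":0,"wz":-0.006,"claw":0},{"dx":0,"dy":0,"dz":2,"wx":0,"wy":0,"wz":0,"claw":0},{"dx":0,"dy":0,"dz":1,"wx":0,"wy":0,"wz":0,"claw":0},{"dx":0,"dy":0,"dz":0,"wx":0,"wy":0,"wz":0,"claw":0},{"dx":0,"dy":0,"dz":0,"wx":0,"wy":0,"wz":0,"claw":0},{"dx":0,"dy":0,"dz":0,"wx":0,"wy":0,"wz":0,"claw":0}]'; python3 go.py 0.5008 0.2118 0.16 2.944
```

```text
clock: 12.72
position: [0.501, 0.212, 0.1839]
tool_rot: [3.141, -0.0, 2.944]
force: [0.7, -0.9, -2.6]
grip_width: 0.0122
finger_force: 88.1
shift cm [ 0.02 -0.02  2.39] turn [ 0.0009 -0.0002 -0.0003] [0.501  0.212  0.1839] [ 3.1407e+00 -2.0000e-04  2.9437e+00] q [-0.27  0.47 -0.33  1.85  0.19  0.85  0.69] [ 0.7 -0.9 -2.6]
```

```bash
python3 -m handwheel '[{"dx":0,"dy":0,"dz":0.6,"wx":0,"wy":0,"wz":0,"claw":0},{"dx":0,"dy":0,"dz":0.6,"wx":0,"wy":0,"wz":0,"claw":0},{"dx":0,"dy":0,"dz":0.6,"wx":0,"wy":0,"wz":0,"claw":0},{"dx":0,"dy":0,"dz":0.4,"wx":0,"wy":0,"wz":0,"claw":0},{"dx":0,"dy":0,"dz":0,"wx":0,"wy":0,"wz":0,"claw":0},{"dx":0,"dy":0,"dz":0,"wx":0,"wy":0,"wz":0,"claw":0},{"dx":0,"dy":0,"dz":0,"wx":0,"wy":0,"wz":0,"claw":0},{"dx":0,"dy":0,"dz":0,"wx":0,"wy":0,"wz":0,"claw":0}]'; python3 go.py 0.5008 0.2118 0.16 2.944
python3 - <<'E'
from h import *
s=cam('side'); w=cam('wrist'); np.savez('v7w.npz',**w); np.savez('v7s.npz',**s)
o=[cv2.resize(s['frame'][100:200,250:350],(400,400),interpolation=cv2.INTER_CUBIC)]
a=[cv2.resize(w['frame'][101-25:101+25,u-25:u+25],(200,200),interpolation=cv2.INTER_CUBIC) for u in (185,456)]
o.append(np.vstack([np.hstack(a),cv2.resize(w['frame'][:200,120:520],(400,200))]))
cv2.imwrite('pics/v7.png',np.hstack(o))
E
```

```text
clock: 13.72
position: [0.5008, 0.2119, 0.1615]
tool_rot: [3.141, -0.001, 2.944]
force: [0.2, 0.7, -3.6]
grip_width: 0.0123
finger_force: 88.2
shift cm [ 0.   -0.01  0.15] turn [ 0.0005 -0.0007 -0.0002] [0.5008 0.2119 0.1615] [ 3.1410e+00 -7.0000e-04  2.9438e+00] q [-0.27  0.5  -0.32  1.87  0.21  0.81  0.67] [ 0.2  0.7 -3.6]
```

View pics/v7.png

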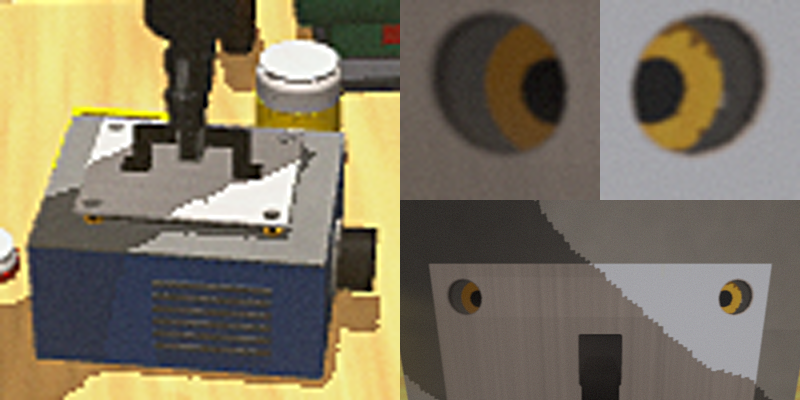

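The side view shows the cover hovering level with a gap all round. The collars show through both near holes, with the threads at about (196,98) and (445,98) and hole centres at about (185,97) and (456,97). I'll compute the horizontal offset.

```bash
python3 - <<'E'
from h import *
w=np.load('v7w.npz'); w={k:w[k] for k in w}
R=Ro.from_euler('xyz',[np.pi,0,2.944])
for h,t in [((185,96.7),(196.3,98.5)),((455.8,96.7),(445.5,98.5))]:
    for z in (.1475,): print('hole-thread mm in tool axes',(R.inv().apply(ray(w,*h,z)-ray(w,*t,.13))*1e3).round(1))
P=[ray(w,*h,.1475) for h in((185,96.7),(455.8,96.7))]; print(np.linalg.norm(P[0]-P[1]))
P=[ray(w,*h,.13) for h in((196.3,98.5),(445.5,98.5))]; print(np.linalg.norm(P[0]-P[1]))
E
```

```text
hole-thread mm in tool axes [  0.3   1.2 -17.5]
hole-thread mm in tool axes [  0.3  -1.8 -17.5]
0.12108290218169121
0.12406953512501749
```

Aligned to about 0.5 mm. I'll lower a touch, settle and check.

```bash
python3 -m handwheel '[{"dx":0,"dy":0,"dz":0.2,"wx":0,"wy":0,"wz":0,"claw":0},{"dx":0,"dy":0,"dz":0,"wx":0,"wy":0,"wz":0,"claw":0},{"dx":0,"dy":0,"dz":0,"wx":0,"wy":0,"wz":0,"claw":0},{"dx":0,"dy":0,"dz":0,"wx":0,"wy":0,"wz":0,"claw":0},{"dx":0,"dy":0,"dz":0,"wx":0,"wy":0,"wz":0,"claw":0},{"dx":0,"dy":0,"dz":0,"wx":0,"wy":0,"wz":0,"claw":0}]'; python3 go.py 0.5008 0.2118 0.16 2.944; python3 -c "
from workcell import job_done,monitor
s=monitor.observe(); p=s['position']; print(p)
if .154<p[2]<.165 and abs(p[0]-.5008)<.0015 and abs(p[1]-.2118)<.0015: print(job_done())"
```

```text
clock: 14.58
position: [0.5008, 0.2118, 0.1594]
tool_rot: [3.141, -0.001, 2.944]
force: [0.0, -0.3, -3.0]
grip_width: 0.0121
finger_force: 88.2
shift cm [-0.   -0.   -0.06] turn [ 0.0004 -0.0009 -0.0003] [0.5008 0.2118 0.1594] [ 3.1412e+00 -9.0000e-04  2.9437e+00] q [-0.27  0.5  -0.32  1.87  0.21  0.8   0.67] [ 0.  -0.3 -3. ]
[0.50076838 0.21181113 0.15938654]
the job is handed in; nothing more can be done
None
```

The job is handed in at about 14.6 s: the cassette is seated under its catch, and the arm is holding the cover level about 11 mm above the deck, its holes within about 1 mm of the threads by my measurement, with no sign of it touching the extractor; no verdict came back.

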